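Slide the battery home into its bay in the workshop rack

ROBOT

A 6-joint arm with a two-finger parallel gripper is mounted at the origin on the work surface. World frame = base frame: x ahead of the robot, y to its left, z up, the work surface at z = 0. Lengths are in m, angles in rad, forces in N, time in s.
With the tool pointing down it reaches from about 0.3 to 0.775 m from the base axis. Payload 14.6 kg.
Tool frame: the origin (TCP) lies at the very end of the fingers, on their centre line; the grasp point (between the pads) lies 19 mm behind it; z points along the fingers, y is the direction in which the jaws open and shut (so a half turn about z gives the same grasp; the last joint's range is limited). The gripper opens to 94 mm and grips with 3 to 60 N. Pads are 16 mm wide; open, the fingers measure 119 mm over their backs; the gripper's body (75 mm by 177 mm) begins 78 mm behind the grasp point.
Start: joints at [-1.258, 0.3, 1.521, -0, 1.321, -0.067], TCP at [0.204, -0.511, 0.205] pointing down, gripper open.
Joint ranges: [-3.03, 3.03], [-0.79, 2.21], [0.23, 2.52], [-1.04, 4.18], [0, 3.07], [-2.55, 2.55]. Speed limits (rad/s): [2.22, 2.22, 2.57, 3.14, 3.14, 3.14].

INTERFACE

Orientations are given as [roll, pitch, yaw] about the fixed x, y, z axes, in that order (R = Rz(yaw) Ry(pitch) Rx(roll)).
In Python, from station import ctrl, eyes gives the robot as it stands.
- The arm moves only by the tool jog_arm, never from a script. Its argument "moves" is a list of rows, each a list of 3 entries, a list of its own where there are three numbers: the shift along the world's x, y, z in mm, then the turn, a rotation vector about the world's x, y, z in units of 5 degrees (1.0 is 5 degrees), then the finger opening in mm, from 0 to 94. In form: [[[tx, ty, tz], [wx, wy, wz], jaw], ...]. A call has 1 to 5 rows; each row is the pose to reach, as a shift and turn from the pose commanded when the call began; what a row does not reach only later rows make up. A row lasts 1/12 s, in which the tool goes at most 41.7 mm and 7.16 degrees, less where a joint would pass 70% of its speed; a pose out of reach is approached as far as the arm can. A call with a gripper value outside its range is refused whole. The fingers move at their own pace and stop on an object; "squeeze" is the grip in N (left out, the last holds). Time passes only in rows, so rows that repeat a pose let the fingers close. It gives the time, the measured TCP pose, the force and the opening at its end, in the units of the state.
- ctrl.get_obs(): the state, without advancing time (a new reading comes with each control period).
- eyes.camera(name): name is "scene" or "top" or "wrist"; returns a dict with "frame" (384x512x3 uint8, red, green, blue), "vertical_fov" (degrees; the focal length in pixels is half the picture's height over the tangent of half this angle, whatever the lens; pixels are square), "cx", "cy" (the principal point, pixels), "eye" and "attitude" of the camera in the world; the wrist camera has in their place "hand_eye" (4x4, takes a point from camera to tool coordinates, whose origin is the TCP and whose axes are the flange's). Camera axes: x right, y down, z forward; pixel columns grow to the right and rows downward; lengths in m; the calibration is good to about 2 mm. The wrist camera is an equidistant fisheye: a pixel r from the principal point sees the ray r / f radians off the axis. A picture is of the moment at which its call begins: read the wrist's pose just before it. There is no depth.
- ctrl.hand_in(): hands the job in, once; it reports no verdict.
The state is a dict: "time_s": time; "qpos": joint angles; "joint_vel": joint speeds; "tau": joint torques, N m; "ee_pos": TCP position; "eef_rot": TCP orientation; "force": force on the tool from outside, world axes, zero at the start; "moment": the same for the moment, N m; "grip_width": finger opening in m.
Only numpy, scipy, OpenCV 4.12 (cv2) and the standard library are available. Lean on these libraries where they do the work, as an engineer would, in place of code of your own. Each camera call takes 0.05 s, during which the arm holds its last target.

TASK

A small motorcycle battery has been left on the bench mat in front of the one free bay of the battery rack. With the fingertips, push it low, in the lower half of the face turned away from the rack, so that it slides over the mat without tipping or being lifted, squarely into the free bay until its back is flat against the stop rail; then back away from it. Keep off its upper half with the lid and terminals, and leave the stored batteries, the socket and the spray can where they stand.

Things in the scene. Friction and masses are not known exactly. Their poses are not given: they have to be found in the camera images.
- battery: Battery to push: black upright block, 75 mm deep (x), 135 wide (y), 133 tall: plain case up to 94 mm, dark grey lid above it with two metal terminal blocks near the front. Origin: centre of the underside, on the bench (z = 0). x points from its front face to its back, towards the rack. Starts facing the free bay, 115 to 155 mm short of home, up to 18 mm to a side, turned up to 0.15 rad.
- battery_front (a point): Centre of the lower edge of the battery's front face: 37.5 mm before its origin along its x, at bench height. This flat upright face, turned away from the rack, is where to push, low down (the case is plain from 0 to 66 mm). The battery weighs 2.3 to 2.9 kg, evenly spread; friction on the mat is about 0.6 (0.51 to 0.69): sliding takes 11 to 20 N; a push in the upper half can tip it.
- battery_top: The upper half of that battery, fixed to it: everything above 66 mm height, 75 x 135 mm: the last 28 mm of the black case, the 26 mm dark grey lid, and two terminal blocks (16 x 14 mm, up to 67 mm above this origin). Origin: 66 mm above the battery's origin; same axes. Not to be touched by fingers, hand or arm.
- free_bay: The free bay, seen as a black ribbed rubber pad 72 x 150 mm, flush with the bench. Origin: pad centre on the bench, where the battery's origin lies when home; x points into the bay, the stop rail's face is 37.5 mm ahead. Dividers are 163 mm apart (14 mm play each side of the battery) and reach 45 mm out from the stop face: the front 30 mm of a battery at home is clear of them.
- rack: Battery rack, fixed at a changing place: dark steel stop rail 505 mm long, 42 high, and four dividers 4 mm thick, 42 high, at 167 mm pitch make three bays; behind the rail three blue charger boxes 54 mm high. Origin: on the bench, centre of the middle bay; x points into the bays, to the robot's left within 0.10 rad; y along the rail, towards the robot. The middle or the near bay is free.
- stored_a: A stored battery of the same kind and size, loose in the middle or the near bay. Origin: centre of the underside. Leave it alone.
- stored_b: The second stored battery, of the same kind and size, loose in the far bay. Origin: centre of the underside. Leave it alone.
- socket: A steel impact socket standing on the mat beside the battery's way, 34 mm across and 52 mm high, loose. Origin: centre of the underside. Leave it alone.
- spray_can: A dark spray can with a blue band standing upright behind the rack, 65 mm across and 190 mm tall, loose. Origin: centre of the underside. Leave it alone.

How it is judged:
By the outcome, as a careful person would: the job done as asked, in the order asked, and still so for the second after the job is handed in, with the robot touching nothing.
It also fails if it takes over 42 s, if anything falls off the work surface, if the arm or the gripper's body presses on something with over 40 N, if the wrist force passes 120 N, or if a joint passes its speed limit or range.

## Working session

There is one attempt and no reset: what is moved stays moved. The work goes in short steps, Python scripts to look and compute and a tool call to move; the robot and the scene stay as the last step left them, time stands still between calls to the robot, and variables do not carry over. Pictures are saved under pics/ and viewed, and the job is handed in when it is done.

Besides the shell and the picture viewer there is one more tool, called after "Emit:" by a JSON object that holds its "fn" and its "kwargs", one argument or row to a line. jog_arm: Moves the arm, as the interface text tells. Its arguments: {"type":"object","properties":{"moves":{"type":"array","items":{"type":"array"}},"squeeze":{"type":"number"}},"required":["moves"]}

```bash
mkdir -p pics
python3 - <<'E'
from station import ctrl, eyes
import cv2
o=ctrl.get_obs()
print(o)
for n in ("scene","top"):
    c=eyes.camera(n); cv2.imwrite(f"pics/{n}0.png",cv2.resize(c["frame"][:,:,::-1],None,fx=1.5,fy=1.5))
    print(n,{k:v for k,v in c.items() if k!="frame"})
    import pickle; pickle.dump(c,open(f"{n}0.pkl","wb"))
E
```

```text
{'time_s': 0.0, 'qpos': array([-1.25761686e+00,  3.00478774e-01,  1.52157606e+00,  4.49472443e-06,
        1.32067545e+00, -6.66296780e-02]), 'joint_vel': array([-0.00042939, -0.00015465, -0.00040237,  0.00111768,  0.00016684,
       -0.00038929]), 'tau': array([ 3.85137264e-04, -5.31808949e+01, -3.52735305e+01,  7.08678877e-02,
        2.44425447e-02, -1.12758078e-04]), 'ee_pos': array([ 0.20381341, -0.51056854,  0.20488424]), 'eef_rot': array([-3.14045783e+00, -8.00881461e-05,  3.79807982e-01]), 'force': array([-0.53910776, -0.17650257, -0.51517911]), 'moment': array([ 0.05451162,  0.01073385, -0.05296492]), 'grip_width': 0.09396367713128824}
scene {'vertical_fov': 46.60336786307306, 'cx': 251.51796703894854, 'cy': 188.48051670881674, 'eye': array([ 1.13463732, -0.30673332,  0.9112346 ]), 'attitude': array([-2.40930065e+00, -1.60356668e-03,  7.73352549e-01])}
top {'vertical_fov': 57.90622245092406, 'cx': 254.5851031090206, 'cy': 189.3845430491658, 'eye': array([0.56828408, 0.20778418, 0.92389849]), 'attitude': array([-3.07608616, -0.02114827, -1.57189481])}
```

View pics/scene0.png

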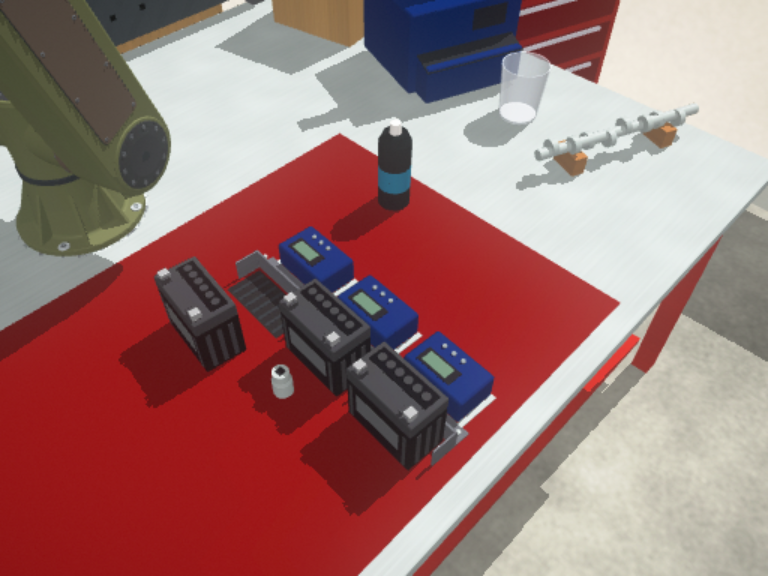

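View pics/top0.png

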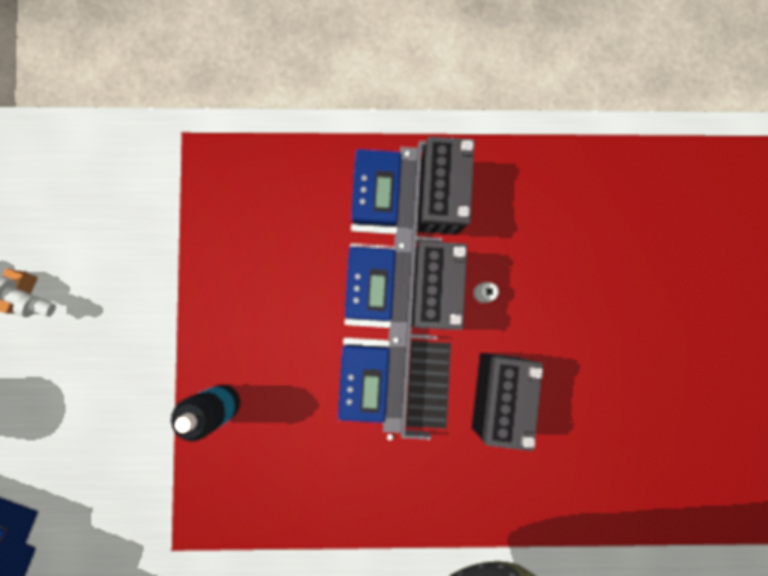

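The near bay is free: its pad is around (428,385) in the top view. The battery sits at (510,400) and the socket at (487,292). Next I'll zoom in to measure corners.

```bash
cat > h.py <<'E'
import numpy as np,cv2,pickle
from scipy.spatial.transform import Rotation as R
def ray(c,u,v):
    f=192/np.tan(np.radians(c["vertical_fov"])/2)
    d=np.array([(u-c["cx"])/f,(v-c["cy"])/f,1.])
    return R.from_euler("xyz",c["attitude"]).as_matrix()@d
def pt(c,u,v,z):
    d=ray(c,u,v); return c["eye"]+d*(z-c["eye"][2])/d[2]
def proj(c,p):
    f=192/np.tan(np.radians(c["vertical_fov"])/2)
    q=R.from_euler("xyz",c["attitude"]).as_matrix().T@(np.array(p)-c["eye"]); return q[:2]/q[2]*f+[c["cx"],c["cy"]]
E
python3 - <<'E'
import pickle,cv2
c=pickle.load(open("top0.pkl","rb"))["frame"]
cv2.imwrite("pics/t1.png",cv2.resize(c[210:310,250:380,::-1],None,fx=6,fy=6,interpolation=cv2.INTER_CUBIC))
c=pickle.load(open("scene0.pkl","rb"))["frame"]
cv2.imwrite("pics/s1.png",cv2.resize(c[150:260,90:240,::-1],None,fx=5,fy=5,interpolation=cv2.INTER_CUBIC))
E
```

```text
(no output)
```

View pics/t1.png

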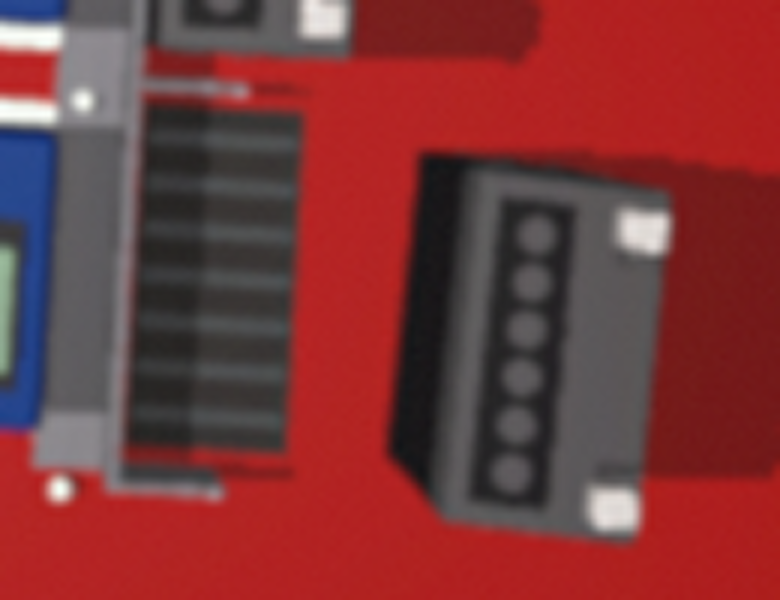

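View pics/s1.png

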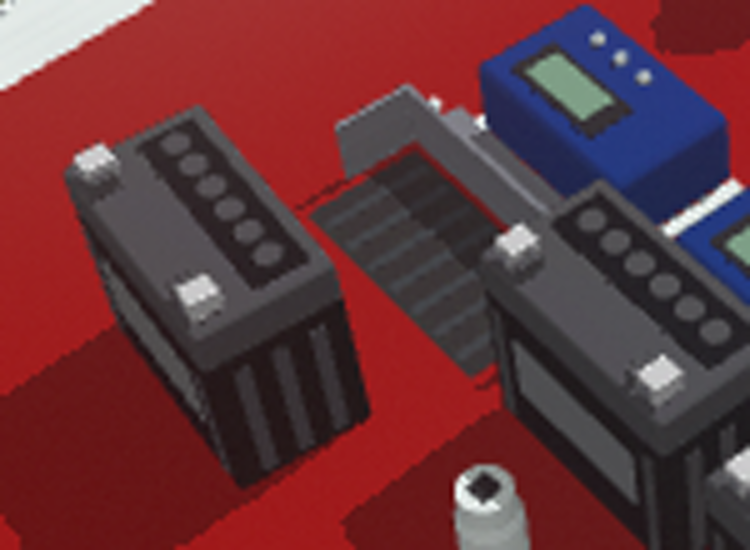

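Run:
```python
from h import *
t=pickle.load(open("top0.pkl","rb"));s=pickle.load(open("scene0.pkl","rb"))
T=lambda x,y,z:np.round(pt(t,x/6+250-.42,y/6+210-.42,z)[:2]*1000,1)
S=lambda x,y,z:np.round(pt(s,x/5+90-.4,y/5+150-.4,z)[:2]*1000,1)
L=np.array([T(470,160,.12),T(668,190,.12),T(636,540,.12),T(440,518,.12)]);print("lid BF FF FN BN",L.tolist(),L.mean(0),[np.linalg.norm(L[i]-L[i-1]) for i in range(4)])
print("base back far,near",T(420,155,0),T(390,455,0))
P=np.array([T(302,113,0),T(285,453,0)]);print("pad front far,near",P,P[0]-P[1], "back", T(147,100,0),T(128,440,0))
print("rail top face far/near",T(140,50,.042),T(112,488,.042),"div tips",T(248,90,.042),T(222,492,.042))
print("scene pad front near",S(312,212,0),"far",S(475,377,0),"lid",S(68,175,.12),S(200,107,.12),S(340,290,.12),S(203,362,.12),"base",S(370,412,0),S(247,487,0))
print("sock top",T((487/1.5-250)*6,(292/1.5-210)*6,.052), S(487,487,.052))
```

```text
lid BF FF FN BN [[512.5, 21.3], [500.8, -55.3], [368.4, -40.2], [377.1, 34.8]] [439.7   -9.85] [np.float64(136.07134158227439), np.float64(77.48838622658236), np.float64(133.25828304461982), np.float64(75.5029138510561)]
base back far,near [506.4  15.6] [375.8  30.6]
pad front far,near [[525.   67.9]
 [376.9  76.8]] [148.1  -8.9] back [530.9 136.5] [382.9 145.6]
rail top face far/near [553.6 142.6] [371.6 155.2] div tips [536.7  97. ] [369.7 109.2]
scene pad front near [378.4  81.4] far [528.8  70.8] lid [375.1 -37.3] [382.6  33.9] [525.7  10. ] [515.3 -58.5] base [508.   19.4] [500.9 -51.3]
sock top [613.2  13.2] [616.6  11.9]
```

Estimates: battery centre ≈ (438,-11) mm with heading (0.11,0.994). The bay heading is (0.066,0.998) and home ≈ (454,110) mm. That leaves about 122 mm to push, 8 mm sideways (+x) and a turn of +2.5°, all consistent with the given ranges. I'll tilt the tool 30° so the gripper body stays behind the face.

```bash
cat >> h.py <<'E'
def target(ang,th=30):
    a=np.radians(ang);th=np.radians(th);f=np.array([np.sin(a),np.cos(a),0]);u=np.array([0,0,1.])
    x=np.cos(th)*f+np.sin(th)*u;z=np.sin(th)*f-np.cos(th)*u
    return np.column_stack([x,np.cross(z,x),z])
def delta(o,p,ang,th=30):
    Rc=R.from_euler("xyz",o["eef_rot"]).as_matrix()
    w=R.from_matrix(target(ang,th)@Rc.T).as_rotvec()
    return np.round(np.array(p)-o["ee_pos"]*1000,1),np.round(np.degrees(w)/5,2)
E
python3 - <<'E'
from h import *
from station import ctrl,eyes
print(eyes.camera("wrist")["hand_eye"])
print(delta(ctrl.get_obs(),[425,-140,160],6.3))
E
```

```text
[[ 1.75602676e-04 -9.69928848e-01 -2.43388575e-01  6.97063441e-02]
 [ 9.99999744e-01  3.39279330e-04 -6.30572652e-04  6.34293737e-04]
 [ 6.94187318e-04 -2.43388402e-01  9.69928659e-01 -1.78377927e-01]
 [ 0.00000000e+00  0.00000000e+00  0.00000000e+00  1.00000000e+00]]
(array([221.2, 370.6, -45. ]), array([ 5.  , -3.82, 12.09]))
```

Emit:
{"fn": "jog_arm", "kwargs": {
  "moves": [
    [[20, 35, 0], [0.5, -0.4, 1.2], 94],
    [[45, 75, 0], [1, -0.8, 2.4], 94],
    [[65, 110, 0], [1.5, -1.2, 3.6], 94],
    [[90, 150, 0], [2, -1.5, 4.8], 94],
    [[110, 185, 0], [2.5, -1.9, 6], 94]
  ]
}}

```text
time_s: 0.57
ee_pos: [0.3104, -0.3312, 0.2055]
eef_rot: [-3.065, -0.263, 0.901]
force: [-0.3, 0.9, -0.0]
grip_width: 0.094
```

Run:
```python
from h import *
from station import ctrl,eyes
o=ctrl.get_obs();print(o["ee_pos"],o["qpos"],delta(o,[425,-140,160],6.3))
```

```text
[ 0.31036458 -0.33117928  0.20554448] [-1.02861927  0.17289774  1.70179599  0.21935876  1.43704022 -0.41726019] (array([114.6, 191.2, -45.5]), array([ 2.49, -1.9 ,  6.04]))
```

Emit:
{"fn": "jog_arm", "kwargs": {
  "moves": [
    [[20, 35, 0], [0.5, -0.4, 1.2], 94],
    [[45, 75, -10], [1, -0.8, 2.4], 94],
    [[65, 110, -20], [1.5, -1.2, 3.6], 94],
    [[90, 150, -30], [2, -1.5, 4.8], 94],
    [[110, 185, -45], [2.5, -1.9, 6], 94]
  ]
}}

```text
time_s: 0.98
ee_pos: [0.4139, -0.1579, 0.1652]
eef_rot: [-3.141, -0.524, 1.458]
force: [0.8, -0.5, -0.2]
grip_width: 0.0942
```

Run:
```python
from h import *
from station import ctrl,eyes
o=ctrl.get_obs();print(o["ee_pos"],o["qpos"],delta(o,[429,-95,26],6.3))
for n in ("scene","top"):
    c=eyes.camera(n); cv2.imwrite(f"pics/{n}2.png",c["frame"][:,:,::-1])
cv2.imwrite("pics/c2.png",np.hstack([cv2.imread("pics/scene2.png")[100:,:400],cv2.imread("pics/top2.png")[100:,150:]]))
```

```text
[ 0.4138761  -0.15794211  0.16519505] [-0.70709465  0.25787061  1.76393626  0.43105072  1.44533888 -0.72001341] (array([  15.1,   62.9, -139.2]), array([-0.01, -0.  ,  0.03]))
```

View pics/c2.png

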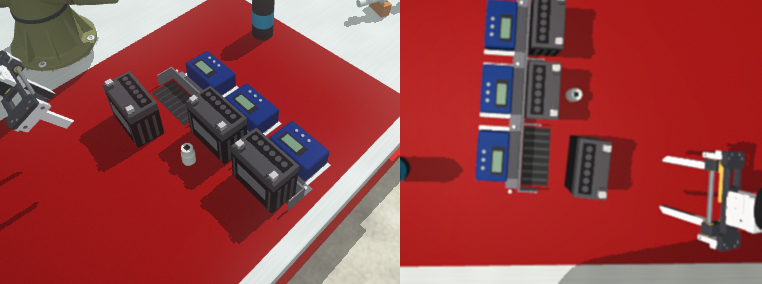

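The arm is tilted with its fingertips pointing at the battery's front and well clear of it. I'll descend there.

Emit:
{"fn": "jog_arm", "kwargs": {
  "moves": [
    [[5, 10, -35], [0, 0, 0], 94],
    [[10, 20, -70], [0, 0, 0], 94],
    [[15, 30, -105], [0, 0, 0], 94],
    [[15, 40, -139], [0, 0, 0], 94],
    [[15, 40, -139], [0, 0, 0], 94]
  ]
}}

```text
time_s: 1.5
ee_pos: [0.4253, -0.1173, 0.0216]
eef_rot: [-3.13, -0.526, 1.447]
force: [-0.8, 0.4, -0.1]
grip_width: 0.0942
```

Run:
```python
from h import *
from station import ctrl,eyes
o=ctrl.get_obs();print(o["ee_pos"],o["force"],o["qpos"],delta(o,[433,-60,26],6.3))
for n in ("scene","top"):
    c=eyes.camera(n); cv2.imwrite(f"pics/{n}3.png",c["frame"][:,:,::-1])
a=cv2.resize(cv2.imread("pics/scene3.png")[150:270,50:200],None,fx=2.6,fy=2.6);b=cv2.resize(cv2.imread("pics/top3.png")[200:320,250:400],None,fx=2.6,fy=2.6)
cv2.imwrite("pics/c3.png",np.hstack([a,b]))
```

```text
[ 0.42525995 -0.11734854  0.02156111] [-0.80630318  0.39113446 -0.12141039] [-0.62614122  0.47027582  1.88040206  0.50141876  1.12772477 -0.80190304] (array([ 7.7, 57.3,  4.4]), array([-0.04, -0.11,  0.09]))
```

View pics/c3.png

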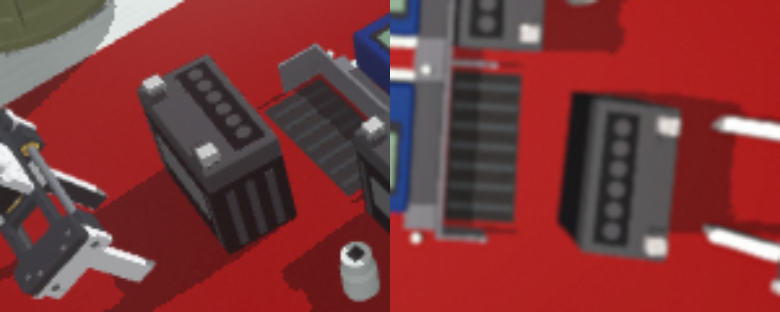

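Emit:
{"fn": "jog_arm", "kwargs": {
  "moves": [
    [[2, 15, 3], [0, 0, 0], 94],
    [[5, 30, 3], [0, 0, 0], 94],
    [[7, 42, 3], [0, 0, 0], 94],
    [[7, 50, 3], [0, 0, 0], 94],
    [[7, 52, 3], [0, 0, 0], 94]
  ]
}}

```text
time_s: 2.02
ee_pos: [0.4354, -0.0672, 0.0302]
eef_rot: [-3.141, -0.522, 1.453]
force: [-0.5, 0.4, 0.1]
grip_width: 0.0936
```

Run:
```python
from h import *
from station import ctrl,eyes
o=ctrl.get_obs();print(o["ee_pos"],o["force"],delta(o,[434,-55,26],6.3))
for n in ("scene","top"):
    c=eyes.camera(n); cv2.imwrite(f"pics/{n}4.png",c["frame"][:,:,::-1])
a=cv2.resize(cv2.imread("pics/scene4.png")[150:270,50:200],None,fx=2.6,fy=2.6);b=cv2.resize(cv2.imread("pics/top4.png")[200:320,250:400],None,fx=2.6,fy=2.6)
cv2.imwrite("pics/c4.png",np.hstack([a,b]))
```

```text
[ 0.43538494 -0.06724725  0.03015235] [-0.53983317  0.36548208  0.12600102] (array([-1.4, 12.2, -4.2]), array([ 0.02, -0.01,  0.08]))
```

View pics/c4.png

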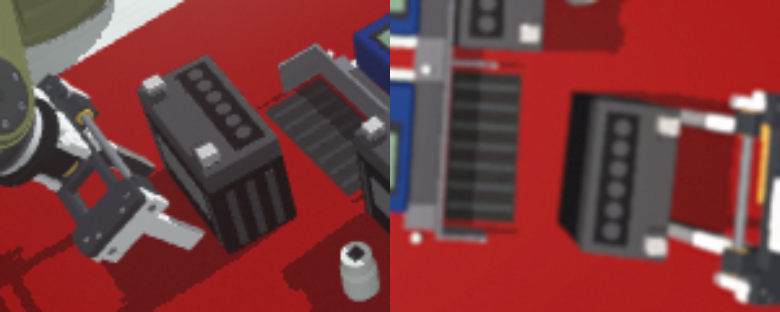

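Emit:
{"fn": "jog_arm", "kwargs": {
  "moves": [
    [[0, 3, -4], [0, 0, 0.1], 94],
    [[0, 6, -4], [0, 0, 0.1], 94],
    [[0, 9, -4], [0, 0, 0.1], 94],
    [[0, 12, -4], [0, 0, 0.1], 94],
    [[0, 15, -4], [0, 0, 0.1], 94]
  ]
}}

```text
time_s: 2.53
ee_pos: [0.4356, -0.0536, 0.0249]
eef_rot: [-3.141, -0.52, 1.46]
force: [-0.0, -16.1, -1.3]
grip_width: 0.0939
```

Emit:
{"fn": "jog_arm", "kwargs": {
  "moves": [
    [[1, 6, 0], [0, 0, 0.05], 94],
    [[2, 12, 0], [0, 0, 0.1], 94],
    [[3, 18, 0], [0, 0, 0.15], 94],
    [[4, 24, 0], [0, 0, 0.2], 94],
    [[5, 30, 0], [0, 0, 0.25], 94]
  ]
}}

```text
time_s: 2.95
ee_pos: [0.4406, -0.0241, 0.0248]
eef_rot: [-3.141, -0.519, 1.483]
force: [-2.3, -16.8, 0.0]
grip_width: 0.0939
```

Emit:
{"fn": "jog_arm", "kwargs": {
  "moves": [
    [[1, 6, 0], [0, 0, 0.05], 94],
    [[2, 11, 0], [0, 0, 0.1], 94],
    [[3, 16, 0], [0, 0, 0.15], 94],
    [[3, 21, 0], [0, 0, 0.2], 94],
    [[4, 25, 0], [0, 0, 0.25], 94]
  ]
}}

```text
time_s: 3.37
ee_pos: [0.4445, 0.001, 0.0248]
eef_rot: [-3.141, -0.519, 1.505]
force: [-3.0, -16.9, -0.4]
grip_width: 0.094
```

Run:
```python
from h import *
from station import ctrl,eyes
o=ctrl.get_obs();print(o["ee_pos"],o["force"],delta(o,[451.5,65.5,26],3.8))
for n in ("scene","top"):
    c=eyes.camera(n); cv2.imwrite(f"pics/{n}5.png",c["frame"][:,:,::-1]);pickle.dump(c,open(n+"5.pkl","wb"))
cv2.imwrite("pics/t5.png",cv2.resize(cv2.imread("pics/top5.png")[210:310,250:380],None,fx=6,fy=6,interpolation=cv2.INTER_CUBIC))
cv2.imwrite("pics/s5.png",cv2.resize(cv2.imread("pics/scene5.png")[150:260,90:240],None,fx=5,fy=5,interpolation=cv2.INTER_CUBIC))
```

```text
[0.44450975 0.00098947 0.02483526] [ -2.99181442 -16.90404624  -0.42621185] (array([ 7. , 64.5,  1.2]), array([ 0.05, -0.01, -0.01]))
```

View pics/t5.png

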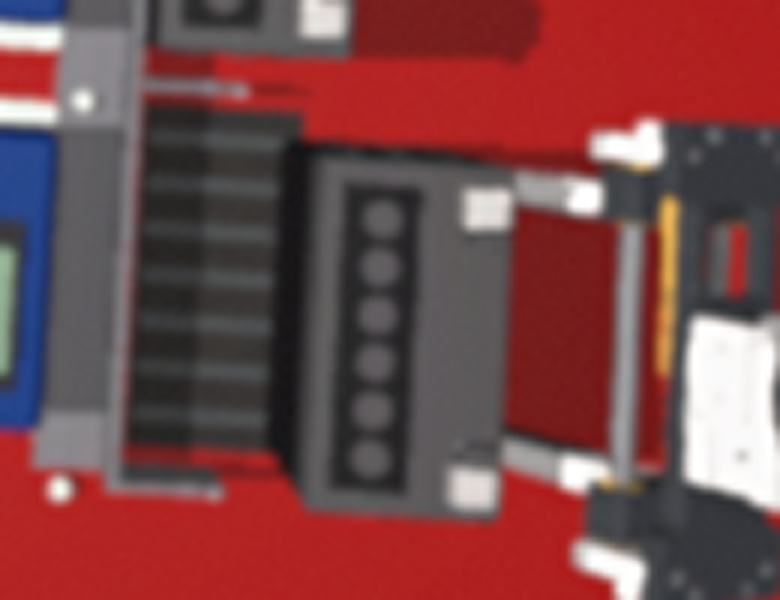

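View pics/s5.png

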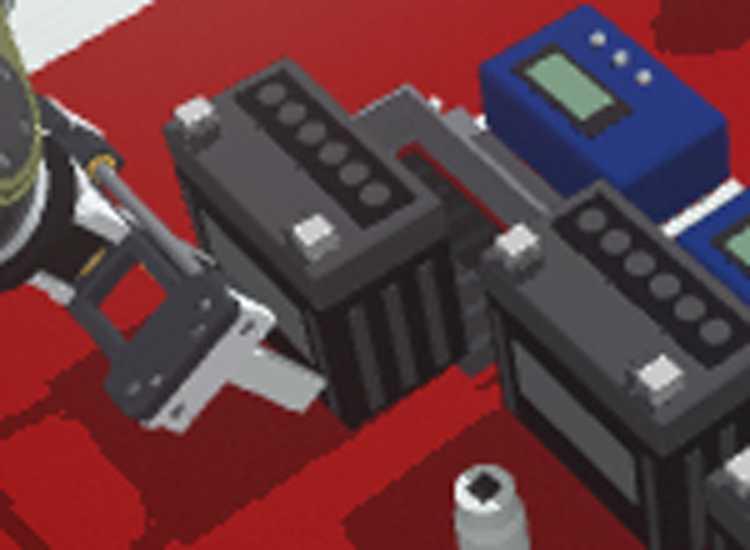

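Run:
```python
from h import *
t=pickle.load(open("top5.pkl","rb"));s=pickle.load(open("scene5.pkl","rb"))
T=lambda x,y,z:pt(t,x/6+250-.42,y/6+210-.42,z)[:2]*1000
a=np.radians(3.9);u=np.array([np.sin(a),np.cos(a)]);v=np.array([np.cos(a),-np.sin(a)])
def p(n,q): print(n,np.round(q,1),"along",round(q@u,1),"lat",round(q@v,1))
for n,x,y,z in [("BF",322,147,.12),("FF",513,168,.12),("FN",497,520,.12),("BN",303,510,.12),("baseBF",293,142,0),("baseBN",272,455,0),("divfar",248,90,.042),("divnear",222,492,.042),("padF",302,113,0),("padN",285,453,0),("rail far",145,50,.042),("rail near",112,488,.042)]: p(n,T(x,y,z))
```

```text
BF [517.6  78.4] along 113.5 lat 511.1
FF [509.4   4.7] along 39.3 lat 507.9
FN [376.2  13. ] along 38.5 lat 374.4
BN [380.4  87.1] along 112.8 lat 373.6
baseBF [512.3  72. ] along 106.7 lat 506.2
baseBN [376.1  82.5] along 107.9 lat 369.6
divfar [536.7  97. ] along 133.3 lat 528.9
divnear [369.7 109.2] along 134.1 lat 361.4
padF [525.   67.9] along 103.4 lat 519.2
padN [376.9  76.8] along 102.2 lat 370.8
rail far [553.6 140.5] along 177.9 lat 542.8
rail near [371.6 155.2] along 180.1 lat 360.2
```

Emit:
{"fn": "jog_arm", "kwargs": {
  "moves": [
    [[1, 5, 0], [0, 0, 0], 94],
    [[2, 10, 0], [0, 0, 0], 94],
    [[3, 15, 0], [0, 0, 0], 94],
    [[4, 20, 0], [0, 0, 0], 94],
    [[4.5, 24, 0], [0, 0, 0], 94]
  ]
}}

```text
time_s: 3.88
ee_pos: [0.4489, 0.025, 0.0248]
eef_rot: [-3.141, -0.519, 1.505]
force: [-2.2, -17.6, 1.1]
grip_width: 0.094
```

Emit:
{"fn": "jog_arm", "kwargs": {
  "moves": [
    [[1, 5, 0], [0, 0, 0], 94],
    [[2, 10, 0], [0, 0, 0], 94],
    [[3, 15, 0], [0, 0, 0], 94],
    [[3.5, 20, 0], [0, 0, 0], 94],
    [[4, 24, 0], [0, 0, 0], 94]
  ]
}}

```text
time_s: 4.3
ee_pos: [0.4529, 0.0491, 0.0248]
eef_rot: [-3.141, -0.519, 1.505]
force: [-2.0, -18.2, 1.6]
grip_width: 0.0937
```

Run:
```python
from h import *
from station import ctrl,eyes
o=ctrl.get_obs();print(o["ee_pos"],o["force"],delta(o,[451.5,65.5,26],3.8))
for n in ("scene","top"):
    c=eyes.camera(n); cv2.imwrite(f"pics/{n}6.png",c["frame"][:,:,::-1]);pickle.dump(c,open(n+"6.pkl","wb"))
cv2.imwrite("pics/t6.png",cv2.resize(cv2.imread("pics/top6.png")[210:310,250:380],None,fx=6,fy=6,interpolation=cv2.INTER_CUBIC))
```

```text
[0.45293123 0.04907664 0.0247993 ] [ -2.04090595 -18.22757344   1.63391016] (array([-1.4, 16.4,  1.2]), array([ 0.05, -0.01, -0.01]))
```

View pics/t6.png

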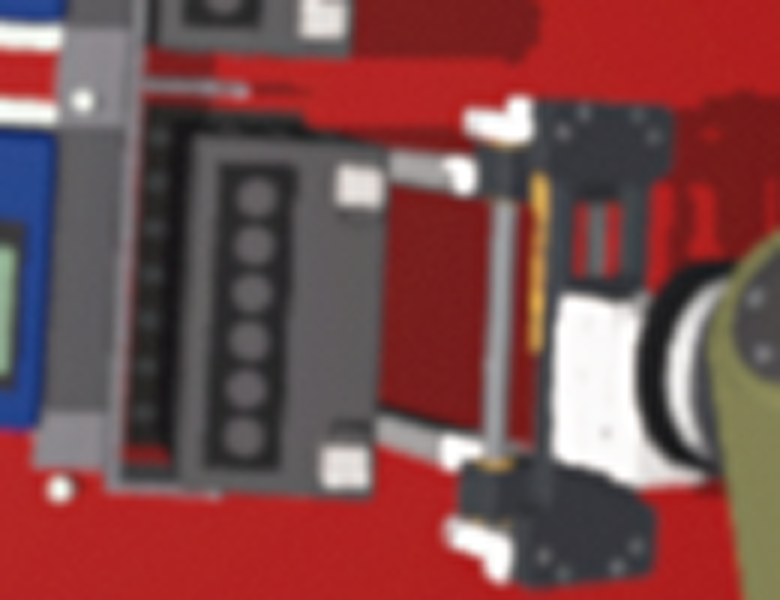

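Run:
```python
from h import *
t=pickle.load(open("top6.pkl","rb"))
T=lambda x,y,z:pt(t,x/6+250-.42,y/6+210-.42,z)[:2]*1000
a=np.radians(3.9);u=np.array([np.sin(a),np.cos(a)]);v=np.array([np.cos(a),-np.sin(a)])
for n,x,y,z in [("BF",196,135,.12),("FF",388,151,.12),("FN",373,497,.12),("BN",177,487,.12),("baseBF",168,130,0)]:
    q=T(x,y,z);print(n,np.round(q,1),"along",round(q@u,1),"lat",round(q@v,1))
```

```text
BF [522.3 127. ] along 162.2 lat 512.5
FF [516.  53.] along 87.9 lat 511.2
FN [385.1  60.3] along 86.4 lat 380.1
BN [389.3 135.1] along 161.2 lat 379.2
baseBF [517.7 127.3] along 162.2 lat 507.8
```

The battery is centred (lateral 445.7 against 445) and square, with about 16 mm to go. I'll push straight in, slower.

Emit:
{"fn": "jog_arm", "kwargs": {
  "moves": [
    [[0.2, 3, 0], [0, 0, 0], 94],
    [[0.4, 6, 0], [0, 0, 0], 94],
    [[0.6, 9, 0], [0, 0, 0], 94],
    [[0.8, 11, 0], [0, 0, 0], 94],
    [[0.9, 13, 0], [0, 0, 0], 94]
  ]
}}

```text
time_s: 4.82
ee_pos: [0.454, 0.0619, 0.0248]
eef_rot: [-3.141, -0.519, 1.504]
force: [-0.8, -18.4, 0.8]
grip_width: 0.0935
```

Emit:
{"fn": "jog_arm", "kwargs": {
  "moves": [
    [[0.1, 1, 0], [0, 0, 0], 94],
    [[0.1, 2, 0], [0, 0, 0], 94]
  ]
}}

```text
time_s: 4.98
ee_pos: [0.4541, 0.0638, 0.0248]
eef_rot: [-3.141, -0.519, 1.505]
force: [-1.2, -16.8, 1.6]
grip_width: 0.094
```

Emit:
{"fn": "jog_arm", "kwargs": {
  "moves": [
    [[0, 0.7, 0], [0, 0, 0], 94],
    [[0.1, 1.4, 0], [0, 0, 0], 94]
  ]
}}

```text
time_s: 5.15
ee_pos: [0.4542, 0.0652, 0.0248]
eef_rot: [-3.141, -0.519, 1.504]
force: [-1.4, -17.5, 0.4]
grip_width: 0.0942
```

Emit:
{"fn": "jog_arm", "kwargs": {
  "moves": [
    [[0, 0.6, 0], [0, 0, 0], 94],
    [[0.1, 1.2, 0], [0, 0, 0], 94]
  ]
}}

```text
time_s: 5.32
ee_pos: [0.4542, 0.0664, 0.0248]
eef_rot: [-3.141, -0.519, 1.504]
force: [-2.0, -17.7, 0.4]
grip_width: 0.0942
```

Emit:
{"fn": "jog_arm", "kwargs": {
  "moves": [
    [[0, 0.6, 0], [0, 0, 0], 94],
    [[0.1, 1.2, 0], [0, 0, 0], 94]
  ]
}}

```text
time_s: 5.48
ee_pos: [0.4544, 0.0672, 0.0248]
eef_rot: [-3.142, -0.519, 1.505]
force: [-3.9, -27.1, 4.2]
grip_width: 0.0937
```

Emit:
{"fn": "jog_arm", "kwargs": {
  "moves": [
    [[0, 0.2, 0], [0, 0, 0], 94],
    [[0, 0.3, 0], [0, 0, 0], 94]
  ]
}}

```text
time_s: 5.65
ee_pos: [0.4544, 0.0672, 0.0248]
eef_rot: [3.141, -0.518, 1.505]
force: [-3.7, -27.1, 3.9]
grip_width: 0.0942
```

Run:
```python
from h import *
from station import ctrl,eyes
o=ctrl.get_obs();print(o["ee_pos"],o["force"],o["moment"])
for n in ("scene","top"):
    c=eyes.camera(n); cv2.imwrite(f"pics/{n}7.png",c["frame"][:,:,::-1]);pickle.dump(c,open(n+"7.pkl","wb"))
cv2.imwrite("pics/t7.png",cv2.resize(cv2.imread("pics/top7.png")[210:310,250:380],None,fx=6,fy=6,interpolation=cv2.INTER_CUBIC))
```

```text
[0.45444876 0.06721543 0.02480039] [ -3.69757507 -27.08352229   3.92320892] [-4.26362452  0.76087109  0.34565161]
```

View pics/t7.png

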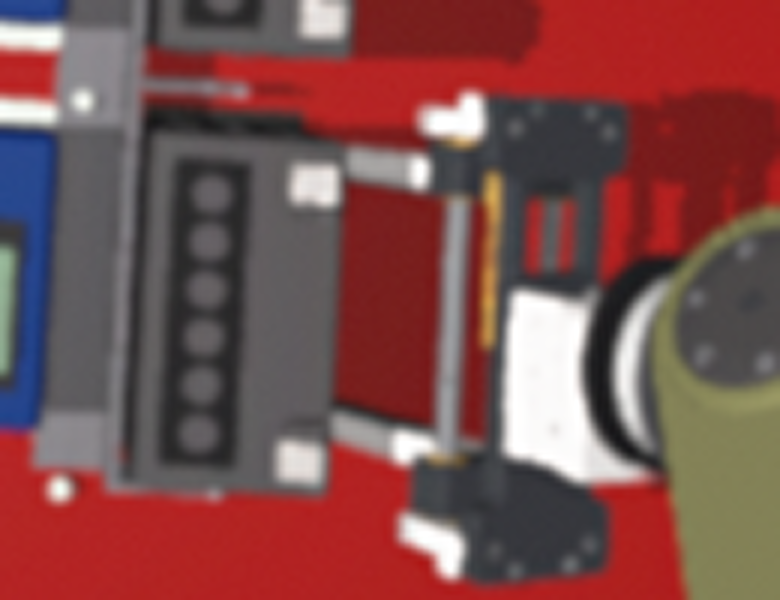

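Emit:
{"fn": "jog_arm", "kwargs": {
  "moves": [
    [[0, 0.4, 0], [0, 0, 0], 94],
    [[0, 0.7, 0], [0, 0, 0], 94]
  ]
}}

```text
time_s: 5.92
ee_pos: [0.4545, 0.0674, 0.0248]
eef_rot: [3.141, -0.517, 1.505]
force: [-5.2, -33.6, 5.8]
grip_width: 0.0939
```

The battery is seated: force rises to 34 N with almost no further motion. I'll back off, then do a single-point push at the centre with closed fingers so it squares itself against the rail.

Emit:
{"fn": "jog_arm", "kwargs": {
  "moves": [
    [[-0.2, -3, 0], [0, 0, 0], 94],
    [[-0.5, -8, 0], [0, 0, 0], 94],
    [[-1, -16, 0], [0, 0, 0], 94],
    [[-2, -28, 0], [0, 0, 0], 94],
    [[-2, -28, 0], [0, 0, 0], 94]
  ]
}}

```text
time_s: 6.33
ee_pos: [0.4518, 0.0409, 0.0249]
eef_rot: [-3.139, -0.523, 1.503]
force: [-0.2, -0.1, -0.1]
grip_width: 0.094
```

Run:
```python
from h import *
from station import ctrl,eyes
o=ctrl.get_obs();print(o["ee_pos"],o["force"],o["moment"])
for n in ("scene","top"):
    c=eyes.camera(n); cv2.imwrite(f"pics/{n}8.png",c["frame"][:,:,::-1]);pickle.dump(c,open(n+"8.pkl","wb"))
cv2.imwrite("pics/t8.png",cv2.resize(cv2.imread("pics/top8.png")[210:310,250:380],None,fx=6,fy=6,interpolation=cv2.INTER_CUBIC))
cv2.imwrite("pics/s8.png",cv2.resize(cv2.imread("pics/scene8.png")[130:260,90:240],None,fx=4.5,fy=4.5,interpolation=cv2.INTER_CUBIC))
```

```text
[0.4518241  0.04092016 0.02494778] [-0.20250972 -0.14425269 -0.13226629] [-0.21457093 -0.05599678  0.03516078]
```

View pics/t8.png

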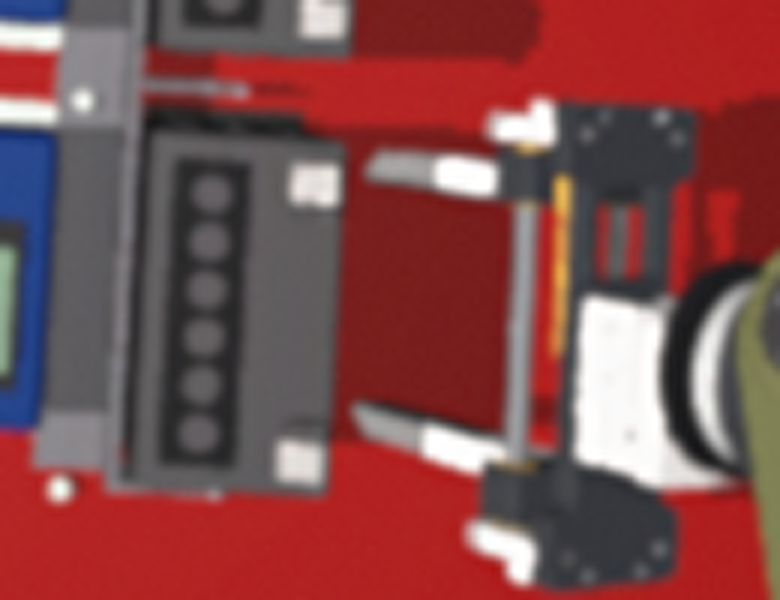

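View pics/s8.png

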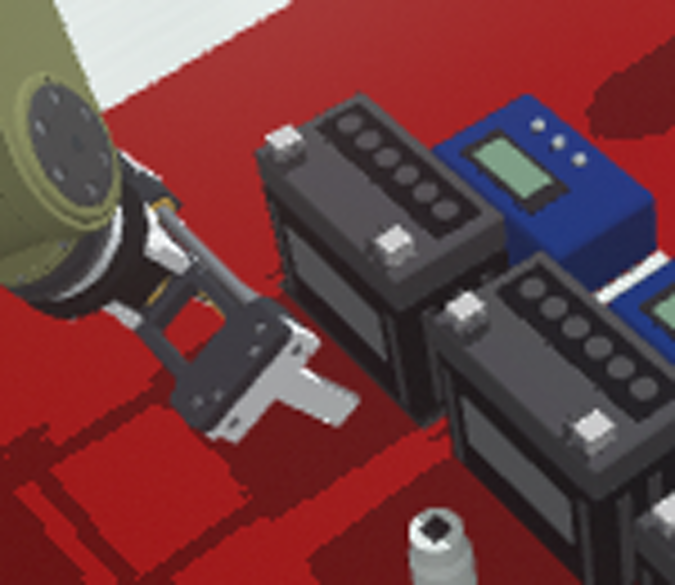

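Battery appears flush: in the top view its edges are parallel to the pad and rail. I'll close the fingers and give the centred squaring push.

Emit:
{"fn": "jog_arm", "kwargs": {
  "moves": [
    [[-3, 0, 0], [0, 0, 0], 0],
    [[-3, 0, 0], [0, 0, 0], 0],
    [[-3, 0, 0], [0, 0, 0], 0],
    [[-3, 0, 0], [0, 0, 0], 0],
    [[-3, 0, 0], [0, 0, 0], 0]
  ],
  "squeeze": 10
}}

```text
time_s: 6.85
ee_pos: [0.4488, 0.0424, 0.025]
eef_rot: [-3.139, -0.523, 1.504]
force: [-0.7, 0.5, -0.5]
grip_width: 0.0636
```

Emit:
{"fn": "jog_arm", "kwargs": {
  "moves": [
    [[0, 0, 0], [0, 0, 0], 0],
    [[0, 0, 0], [0, 0, 0], 0],
    [[0, 0, 0], [0, 0, 0], 0],
    [[0, 0, 0], [0, 0, 0], 0]
  ]
}}

```text
time_s: 7.18
ee_pos: [0.4488, 0.0422, 0.0249]
eef_rot: [-3.139, -0.523, 1.504]
force: [-0.4, -0.2, -0.2]
grip_width: 0.0375
```

Emit:
{"fn": "jog_arm", "kwargs": {
  "moves": [
    [[0, 0, 0], [0, 0, 0], 0],
    [[0.5, 4, 0], [0, 0, 0], 0],
    [[0.5, 9, 0], [0, 0, 0], 0],
    [[1, 14, 0], [0, 0, 0], 0],
    [[1.5, 19, 0], [0, 0, 0], 0]
  ]
}}

```text
time_s: 7.6
ee_pos: [0.4502, 0.0619, 0.0249]
eef_rot: [-3.139, -0.523, 1.504]
force: [0.7, -0.9, 1.1]
grip_width: 0.0041
```

Emit:
{"fn": "jog_arm", "kwargs": {
  "moves": [
    [[0, 1.5, 0], [0, 0, 0], 0],
    [[0.2, 3, 0], [0, 0, 0], 0],
    [[0.3, 4.5, 0], [0, 0, 0], 0],
    [[0.3, 5.5, 0], [0, 0, 0], 0]
  ]
}}

```text
time_s: 7.93
ee_pos: [0.4507, 0.0666, 0.0249]
eef_rot: [-3.139, -0.522, 1.504]
force: [-1.0, -6.4, 0.8]
grip_width: 0.0004
```

Emit:
{"fn": "jog_arm", "kwargs": {
  "moves": [
    [[0, 0.4, 0], [0, 0, 0], 0],
    [[0, 0.8, 0], [0, 0, 0], 0],
    [[0.1, 1.2, 0], [0, 0, 0], 0]
  ]
}}

```text
time_s: 8.18
ee_pos: [0.4508, 0.0669, 0.0248]
eef_rot: [-3.14, -0.521, 1.504]
force: [-4.1, -11.9, 3.7]
grip_width: 0.0008
```

Emit:
{"fn": "jog_arm", "kwargs": {
  "moves": [
    [[0, 0.4, 0], [0, 0, 0], 0],
    [[0, 0.8, 0], [0, 0, 0], 0],
    [[0, 0.8, 0], [0, 0, 0], 0]
  ]
}}

```text
time_s: 8.43
ee_pos: [0.4508, 0.0672, 0.0248]
eef_rot: [-3.14, -0.52, 1.504]
force: [-5.3, -17.1, 4.4]
grip_width: 0.0004
```

Emit:
{"fn": "jog_arm", "kwargs": {
  "moves": [
    [[0, 0.6, 0], [0, 0, 0], 0],
    [[0, 1.2, 0], [0, 0, 0], 0],
    [[0, 1.8, 0], [0, 0, 0], 0]
  ]
}}

```text
time_s: 8.68
ee_pos: [0.451, 0.0677, 0.0248]
eef_rot: [-3.141, -0.518, 1.505]
force: [-12.1, -37.8, 11.6]
grip_width: 0.0004
```

Emit:
{"fn": "jog_arm", "kwargs": {
  "moves": [
    [[-0.1, -2, 0], [0, 0, 0], 0],
    [[-0.4, -6, 0], [0, 0, 0], 0],
    [[-1, -16, 0], [0, 0, 0], 0],
    [[-3, -40, 0], [0, 0, 0], 0],
    [[-5, -70, 0], [0, 0, 0], 0]
  ]
}}

```text
time_s: 9.1
ee_pos: [0.4452, 0.0002, 0.025]
eef_rot: [-3.139, -0.523, 1.506]
force: [0.6, -0.4, 0.3]
grip_width: 0.0005
```

Emit:
{"fn": "jog_arm", "kwargs": {
  "moves": [
    [[-2, -30, 10], [0, 0, 0], 0],
    [[-5, -70, 40], [0, 0, 0], 0],
    [[-7, -100, 70], [0, 0, 0], 0],
    [[-7, -100, 70], [0, 0, 0], 0],
    [[-7, -100, 70], [0, 0, 0], 0]
  ]
}}

```text
time_s: 9.52
ee_pos: [0.4394, -0.1017, 0.0964]
eef_rot: [3.141, -0.521, 1.503]
force: [0.0, 0.2, -0.5]
grip_width: 0.0003
```

Run:
```python
from h import *
from station import ctrl,eyes
o=ctrl.get_obs();print(o["ee_pos"],o["force"])
for n in ("scene","top"):
    c=eyes.camera(n); cv2.imwrite(f"pics/{n}9.png",c["frame"][:,:,::-1]);pickle.dump(c,open(n+"9.pkl","wb"))
cv2.imwrite("pics/t9.png",cv2.resize(cv2.imread("pics/top9.png")[210:310,230:360],None,fx=6,fy=6,interpolation=cv2.INTER_CUBIC))
cv2.imwrite("pics/s9.png",cv2.imread("pics/scene9.png"))
```

```text
[ 0.439364   -0.10172248  0.09637269] [ 0.01154237  0.24173239 -0.5433551 ]
```

View pics/t9.png

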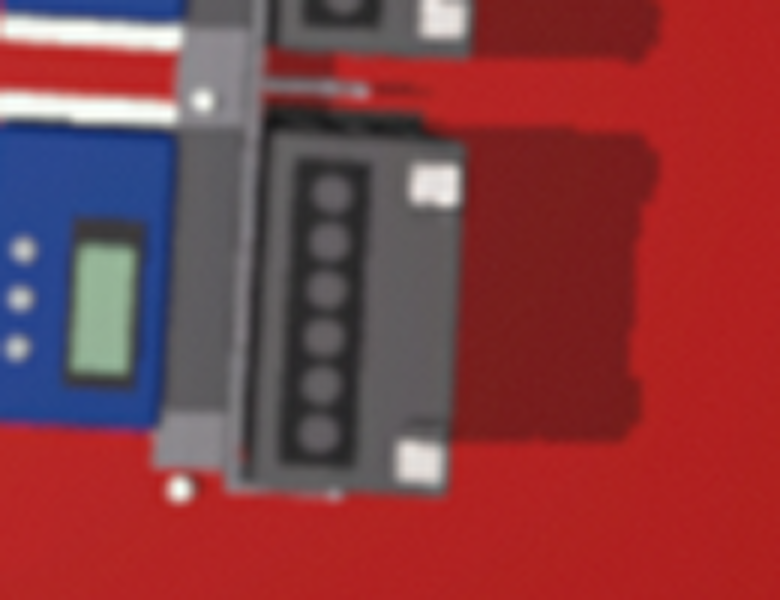

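View pics/s9.png

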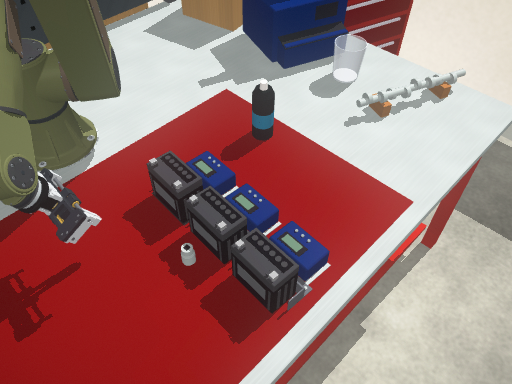

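Run:
```python
from h import *
from station import ctrl
t=pickle.load(open("top9.pkl","rb"))
a=np.radians(3.9);u=np.array([np.sin(a),np.cos(a)]);v=np.array([np.cos(a),-np.sin(a)])
for n,x,y in [("BF",270,132),("FF",467,145),("FN",448,493),("BN",250,486)]:
    q=pt(t,x/6+230-.42,y/6+210-.42,.12)[:2]*1000;print(n,round(q@u,1),round(q@v,1))
t0=pickle.load(open("top0.pkl","rb"))["frame"].astype(int)
d=np.abs(t["frame"].astype(int)-t0).max(2); print("stored/socket diff", (d[85:222,230:345]>40).sum(), "can",(d[250:300,110:165]>40).sum())
print(ctrl.hand_in())
```

```text
BF 180.0 512.4
FF 103.9 512.5
FN 103.6 380.5
BN 179.1 378.4
stored/socket diff 0 can 0
the job is handed in; nothing more can be done
None
```

The battery is in the free near bay with its back against the stop rail, and the job is handed in. The arm is backed off about 0.17 m and the measured force on the tool is near zero.

- **How it was pushed:** I tilted the tool 30° and pushed the front face with both open fingertips at about 29 mm height. The push took 16–18 N and included the small turn and sideways correction. I then backed off and gave one centred push with closed fingers to square it against the rail.
- **Seating:** on that second push the force rose to about 40 N over the last half millimetre, so the battery was hard against the rail. That 40 N is the full measured tool force, taken through the fingertips only.
- **Final position:** measured from the top view, the battery's back is at 179–180 mm along the bay against a rail face at 176–180 mm. It is centred at 446 mm against a bay centre of 445 mm, and its front edge is parallel to the rail within about 0.2°.
- **Other items:** the top view shows no change in the stored batteries, the socket or the spray can.
- **Disagreements:** picks on the battery's base and its lid differed by 3–6 mm. The seating judgement therefore rests mainly on the force rise and the final picture. I did not check the exact final position from a second view.

The work took under 10 s of the 42 s allowed.

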